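Nip a cherry rail into the corner clamp by its guarded knob

TASK

Lay the loose long cherry rail in the corner clamp's channel, between fence and jaw, and push its end up against the rail already fixed across the far end. Then reach through the round opening in the guard and turn the sunk wing knob clockwise until the cork-faced jaw holds the rail firmly against the fence, feeling for the grip so that the soft cherry is not bruised, and let go. Go gently on the guard and leave the other things on the bench where they are.

Things in the scene. Friction and masses are not known exactly. Their poses are not given: they have to be found in the camera images.
- rail: The loose dark cherry frame rail: a plain square-ended bar 180 long (its x), 20 wide (y), 30 tall (z), about 90 g, lying on the bench. Origin at the centre of its underside. Both ends are alike. (A 55 mm offcut of the same section also lies about.)
- clamp: Fixed beech corner clamp on a base board 16 mm thick, x -130..130, y -70..156 mm from the origin (at bench level). The rail channel runs along its x; fence on the -y side, jaw on the +y side, knob at x 40, y 104. A fixed cherry cross rail spans x 80..100, y -72..18 at the channel's +x end, 30 mm tall on the board, with a holding block behind it.
- rail_seat (a point): Point of the clamp (x -10, y 0, z 16 mm) on the board: where the underside centre of the rail comes when its end butts on the cross rail and the fence is at its nominal place. Axes as the clamp. Fence and jaw stand from 20 mm on towards +x of this point, so fingers have room on both sides of the rail here and towards -x.
- fence_nominal (a point): Nominal middle of the fence face's lower edge (clamp x 40, y -10, z 16 mm), fixed to the clamp. The real fence, a fixed block 60 long (x), 24 thick, 24 tall, was set by hand: its face lies anywhere within 4 mm either side of this point in y; you are not told where. When clamped the rail's centre line is 10 mm from the face.
- guard: Thin aluminium guard plate of the clamp, 104 x 104 x 4 mm on four corner posts 8 mm thick (46 mm off the centre in x and y), its top 70 mm above the bench, with a round opening 84 mm in diameter centred over the knob axis. Origin: centre of the plate's underside (x 40, y 104, z 66 in the clamp). Pressing on it with more than 12 N bends it.
- knob (a joint): Wing knob angle, rad: 0 = jaw open, growing clockwise seen from above, to 2.2. At 0 the wing lies along the clamp's x; at angle a it is turned by -a about z. A rack moves the jaw 14 mm to the fence per rad. A dry brake keeps it where left: turning takes 0.24 N m with the jaw free, plus 0.014 N m per newton at the jaw. Starts at 0 to 0.15; 0.6 to 1.4 rad of turn is needed.
- knob_grip (a point): Point on the knob's axis at the top of its wing, 54 mm above the bench. The wing is a brass bar 42 long, 12 thick, 30 tall (24..54 mm above the bench) on a round hub 28 mm across, 25 mm above the bench at most; its top lies 16 mm below the guard's top face; the board's top is 8 mm below its lower edge.
- jaw: Sprung beech jaw with a cork face 50 wide (x), 22 tall. Origin: centre of the face at board level; clamp y = 22 mm minus 14 mm per rad of the knob, till it meets the rail. Once the rail is on the fence the jaw stops and more turning adds 3 N per mm of rack travel (42 N per rad). 4 to 14 N holds well (aim for 8 or 9); over 15 N bruises; the spring is solid at 9 mm.
- plane: Bystander: black iron block plane, 160 x 46 mm, about 50 tall.
- template: Bystander: flat brass mitre template, 100 x 85 mm, 12 thick.
- strip: Bystander: striped zebrano border strip, 240 x 18 x 8 mm.
- tin: Bystander: round red enamelled tin of panel pins, 67 mm across, 44 tall.
- offcut: Bystander: short cherry offcut, 55 x 20 x 30 mm.
- screwdriver: Bystander: screwdriver lying on the bench.
- mallet: Bystander: wooden mallet lying on the bench, head 60 x 110 x 60 mm.
There are look-alikes about, which are no part of the job. Several things look just like the rail: the one meant starts nearest to the robot's base.

How it is judged:
On the way, in this order (a step that is already met when the one before it is completed fails the run):
1. the rail lies flat in the clamp's channel, released by the fingers (z of rail in the frame of clamp between 0.012 and 0.02 m and angle between the x axis of rail and the x axis of clamp, either way round below 0.15 rad and angle between rail's own z axis and vertical below 0.08 rad and y of rail in the frame of clamp between -0.012 and 0.016 m and x of rail in the frame of clamp above -0.03 m and contact force between the fingers and rail below 0.2 N), for 0.2 s.
2. the jaw nips the rail with more than 4 N (contact force between jaw and rail above 4 N), for 0.2 s.
At the end, for the whole second after the job is handed in: The rail lies flat in the channel against the fence (within 0.06 rad of the channel's line), its end within 4 mm of the fixed cross rail, at rest, held by the jaw with 4 to 14 N, and everything is let go (z of rail in the frame of clamp between 0.012 and 0.02 m and angle between the x axis of rail and the x axis of clamp, either way round below 0.06 rad and y of rail in the frame of clamp between -0.0065 and 0.0065 m and x of rail in the frame of clamp between -0.014 and -0.006 m and contact force between jaw and rail between 4 and 14 N and linear speed of rail below 0.01 m/s and velocity of joint knob below 0.05 rad/s); the robot touches nothing.
It fails at once if the jaw presses the cherry rail with more than 15 N (contact force between jaw and rail above 15 N).
It fails at once if the guard is pressed with more than 12 N (contact force between any of the arm, the fingers and guard above 12 N).
It fails at once if another thing on the bench is moved by more than 25 mm (distance of any of plane, template, strip, tin, offcut, screwdriver, mallet from where it was at the start of the episode above 0.025 m).
It also fails if it takes over 61 s, if anything falls off the work surface, if the arm or the gripper's body presses on something with over 40 N, if the wrist force passes 120 N, or if a joint passes its speed limit or range.

ROBOT

A 6-joint arm with a two-finger parallel gripper is mounted at the origin on the work surface. World frame = base frame: x ahead of the robot, y to its left, z up, the work surface at z = 0. Lengths are in m, angles in rad, forces in N, time in s.
With the tool pointing down it reaches from about 0.325 to 0.775 m from the base axis. Payload 5.5 kg.
Tool frame: the origin (TCP) lies between the finger pads; the fingertips stand 8 mm ahead of it and the grasp point (between the pads) lies 11 mm behind it (tcp_to_tips is the distance from the TCP to the fingertips, in m); z points along the fingers, y is the direction in which the jaws open and shut (so a half turn about z gives the same grasp; the last joint's range is limited). The gripper opens to 88 mm and grips with 3 to 60 N. Pads are 20 mm wide; open, the fingers measure 115 mm over their backs; the gripper's body (75 mm by 178 mm) begins 61 mm behind the grasp point.
Start: joints at [1.161, 0.091, 1.231, -0, 1.82, -0.057], TCP at [0.207, 0.563, 0.231] pointing down, gripper open.
Joint ranges: [-2.87, 2.87], [-0.86, 2.18], [0.17, 2.46], [-1.51, 4.65], [0.06, 2.69], [-2.65, 2.65]. Speed limits (rad/s): [2.57, 2.57, 3.01, 3.14, 3.14, 3.14].

INTERFACE

Orientations are given as a unit quaternion [w, x, y, z].
In Python, from bench import * gives the robot as it stands. Calls block until the motion is done:
- move_to(position, orientation): joint-space move of the TCP to a pose.
- move_l(position, speed=0.15, orientation=None): straight line of the TCP; orientation=None keeps the orientation; speed is the mean speed in m/s.
- movej(angles): joint-space move.
- gripper_open() and close(): open the fingers fully, or close them until they stop; the grip force is fixed at half the most.
- hold(seconds).
- inverse_kinematics(position, orientation): joint angles nearest the present ones, or None.
- state(): the state.
- get_image(name): name is "scene" or "top" or "wrist"; returns a dict with "frame" (384x512x3 uint8, blue, green, red), "depth" (384x512 float32, m along the optical axis (not along the pixel's ray), 0 where there is no reading), "camera_matrix" (3x3 intrinsics, pixels), "view" (4x4, takes a point from world to camera coordinates). Camera axes: x right, y up, looking along -z (the intrinsics and any distortion apply to the point x, -y, -z); pixel columns grow to the right and rows downward; lengths in m; the calibration is good to about 2 mm. A picture is of the moment at which its call begins.
A pose or a line that the arm cannot do raises IKError and nothing moves.
- job_done(): hands the job in, once; it reports no verdict.
The state is a dict: "time": time; "joint_pos": joint angles; "dq": joint speeds; "joint_torque": joint torques, N m; "ee_pos": TCP position; "ee_rot": TCP orientation; "ft_force": force on the tool from outside, world axes, zero at the start; "moment": the same for the moment, N m; "finger_gap": finger opening in m.
Only numpy, scipy, OpenCV 4.12 (cv2) and the standard library are available. Lean on these libraries where they do the work, as an engineer would, in place of code of your own. Each camera call takes 0.05 s, during which the arm holds its last target.

## Working session

There is one attempt and no reset: what is moved stays moved. The work goes in short steps, each a Python script; the robot and the scene stay as the last script left them, time stands still between calls to the robot, and variables do not carry over. Pictures are saved under pics/ and viewed, and the job is handed in when it is done.

```bash
ls; mkdir -p pics; python3 - <<'E'
from bench import *
import cv2,numpy as np
print(state())
for n in("scene","top","wrist"):
    d=get_image(n); cv2.imwrite(f"pics/a_{n}.png",d["frame"]); np.savez(f"a_{n}.npz",**d); print(n,d["camera_matrix"].tolist(),np.round(d["view"],3).tolist(),[k for k in d])
E
```

```text
pics
{'time': 0.0, 'joint_pos': array([ 1.16131920e+00,  9.18720815e-02,  1.23189107e+00, -1.85945328e-05,
        1.81979362e+00, -5.66745176e-02]), 'dq': array([ 3.07610831e-04,  2.53573688e-04, -1.47262531e-04,  3.83558457e-04,
       -1.75719459e-03,  7.72908753e-05]), 'joint_torque': array([ 1.24604259e-03, -4.46449363e+01, -4.06445861e+01,  7.00025400e-02,
        2.91887170e-02, -1.74497541e-04]), 'ee_pos': array([0.20719779, 0.56278743, 0.22949602]), 'ee_rot': array([-2.18058693e-04,  1.75490033e-01,  9.84480718e-01, -9.57587915e-04]), 'ft_force': array([ 0.77801562, -0.08488989, -0.07993944]), 'moment': array([ 0.01050071,  0.02698253, -0.00128956]), 'finger_gap': 0.08772625638035804}
scene [[367.0598646600344, 0.0, 260.53285494519747], [0.0, 367.0598646600344, 192.1031082301869], [0.0, 0.0, 1.0]] [[0.871, 0.492, 0.005, -0.413], [-0.372, 0.653, 0.659, 0.17], [0.321, -0.576, 0.752, -1.473], [0.0, 0.0, 0.0, 1.0]] ['frame', 'depth', 'camera_matrix', 'view']
top [[360.43414080747783, 0.0, 257.5102638608644], [0.0, 360.43414080747783, 191.56385759354308], [0.0, 0.0, 1.0]] [[-0.025, -1.0, -0.017, -0.036], [0.995, -0.027, 0.097, -0.503], [-0.097, -0.015, 0.995, -1.313], [0.0, 0.0, 0.0, 1.0]] ['frame', 'depth', 'camera_matrix', 'view']
wrist [[301.56665176886486, 0.0, 258.4229380898312], [0.0, 301.56665176886486, 193.52523347312996], [0.0, 0.0, 1.0]] [[0.345, 0.939, -0.003, -0.6], [-0.905, 0.332, -0.268, 0.033], [-0.251, 0.095, 0.963, -0.391], [0.0, 0.0, 0.0, 1.0]] ['frame', 'depth', 'camera_matrix', 'view']
```

View pics/a_top.png

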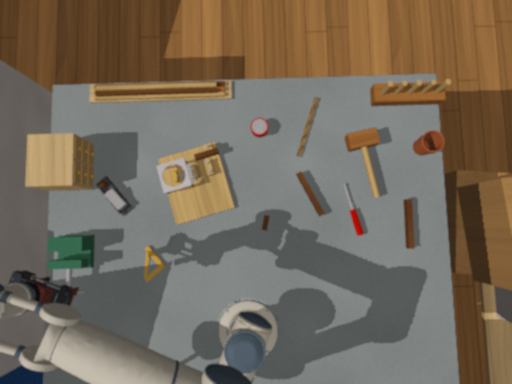

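View pics/a_scene.png

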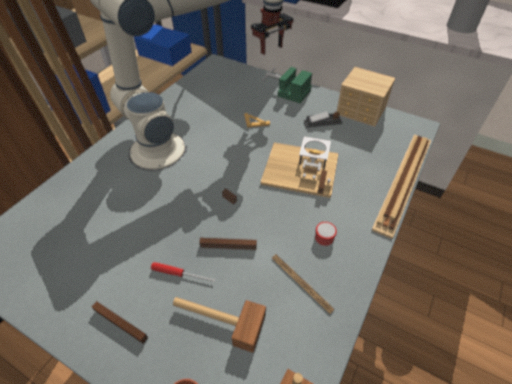

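View pics/a_wrist.png

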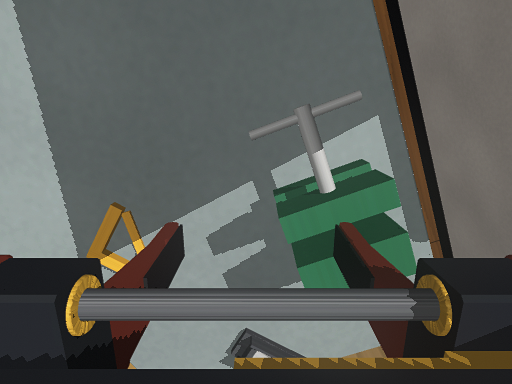

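The image is coarse, so I'll measure positions and enlarge the candidates.

```bash
cat > h.py <<'E'
import numpy as np,cv2
def cloud(d):
    K=d["camera_matrix"];V=d["view"];z=d["depth"]
    v,u=np.mgrid[0:z.shape[0],0:z.shape[1]]
    P=np.stack([(u-K[0,2])/K[0,0]*z,-(v-K[1,2])/K[1,1]*z,-z,np.ones_like(z)],-1)
    return (P@np.linalg.inv(V).T)[...,:3]
def proj(d,p):
    K=d["camera_matrix"];V=d["view"];q=np.c_[np.atleast_2d(p),np.ones(len(np.atleast_2d(p)))]@V.T
    return np.c_[K[0,2]+K[0,0]*q[:,0]/-q[:,2],K[1,2]-K[1,1]*q[:,1]/-q[:,2]]
E
python3 - <<'E'
from h import *
d=dict(np.load("a_top.npz"));P=cloud(d);f=d["frame"]
for u,v in[(310,193),(409,223),(265,222),(160,90),(174,175),(205,153),(204,205),(120,195)]:print((u,v),P[v,u].round(3),np.hypot(*P[v,u,:2]).round(3))
# dark reddish blobs with height
m=((P[...,2]>.02)&(P[...,2]<.04)).astype(np.uint8)
n,l,s,c=cv2.connectedComponentsWithStats(m)
for i in range(1,n):
    if s[i,4]>40:
        q=P[l==i];r=cv2.minAreaRect(q[:,:2].astype(np.float32));print(c[i].round(),s[i,4],np.array(r[0]).round(4),np.array(r[1]).round(3),round(r[2],1),np.median(q[:,2]).round(3))
def crop(x,y,w,h,k):return cv2.resize(f[y:y+h,x:x+w],None,fx=k,fy=k,interpolation=cv2.INTER_CUBIC)
cv2.imwrite("pics/c1.png",crop(255,160,180,100,4))
cv2.imwrite("pics/c2.png",crop(145,130,105,100,6))
E
```

```text
(310, 193) [ 0.491 -0.242  0.03 ] 0.547
(409, 223) [ 0.372 -0.596  0.03 ] 0.703
(265, 222) [ 0.389 -0.074  0.027] 0.396
(160, 90) [0.899 0.312 0.035] 0.951
(174, 175) [0.568 0.254 0.056] 0.622
(205, 153) [0.649 0.142 0.043] 0.664
(204, 205) [0.458 0.152 0.016] 0.482
(120, 195) [0.503 0.463 0.028] 0.683
[161.  91.] 1434 [0.9026 0.3194] [0.502 0.063] 89.7 0.03
[400. 101.] 155 [ 0.8256 -0.6112] [0.267 0.069] 74.6 0.031
[430. 142.] 54 [ 0.6676 -0.6898] [0.056 0.022] 27.0 0.032
[ 90. 165.] 128 [0.6198 0.5729] [0.177 0.017] 0.2 0.03
[369. 172.] 180 [ 0.5645 -0.4632] [0.19 0.03] 14.1 0.037
[209. 166.] 44 [0.6029 0.1303] [0.053 0.027] 15.4 0.037
[192. 172.] 95 [0.5821 0.1897] [0.07  0.036] 18.9 0.033
[310. 193.] 285 [ 0.4911 -0.2426] [0.18  0.021] 26.6 0.03
[117. 199.] 268 [0.5036 0.493 ] [0.139 0.049] 38.9 0.03
[410. 224.] 330 [ 0.3708 -0.6004] [0.025 0.179] 89.7 0.03
[357. 222.] 140 [ 0.3811 -0.4092] [0.099 0.024] 13.1 0.024
[265. 222.] 82 [ 0.3879 -0.074 ] [0.02  0.054] 78.0 0.03
[ 77. 252.] 389 [0.3007 0.6298] [0.125 0.118] 89.7 0.03
[231. 322.] 41 [0.0367 0.0585] [0.017 0.085] 58.4 0.026
```

View pics/c1.png

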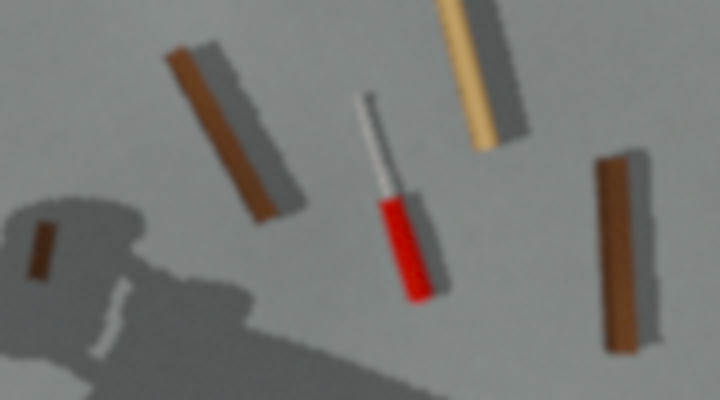

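View pics/c2.png

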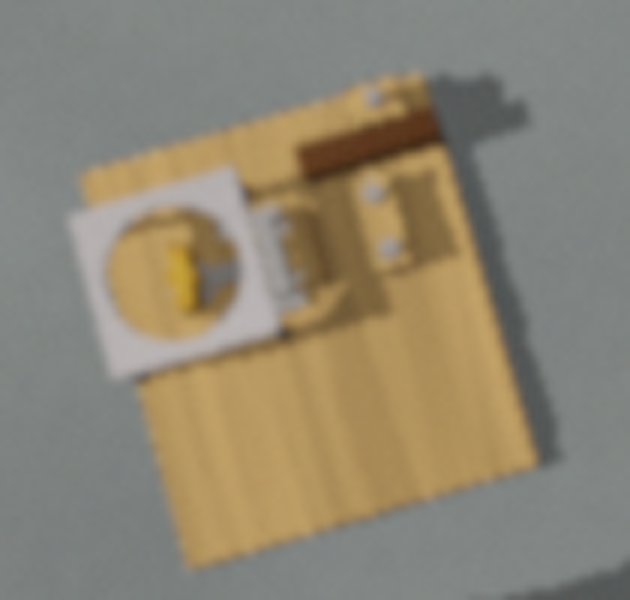

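The candidates for the rail in the top view are bar (310,193), 180x20x30 mm and 0.547 m from the base, and bar (410,223), the same size at 0.703 m. The one at (265,222) is only 55 mm long, so it is the offcut. (210,153) is the fixed cross rail. The one meant is (310,193), which is nearest the base, and the crop confirms it. The clamp's guard is at (174,175), and its +x is roughly world +x with a yaw of about +15°. Next I'll take a closer wrist view of the clamp on the way over.

```bash
python3 - <<'E'
from h import *
from bench import *
d=dict(np.load("a_top.npz"));P=cloud(d)
s=state();w=dict(np.load("a_wrist.npz"));Vi=np.linalg.inv(w["view"])
print("cam",Vi.round(3).tolist())
m=((P[...,2]>.012)&(P[...,2]<.08)&(P[...,0]>.4)&(P[...,0]<.75)&(P[...,1]>.02)&(P[...,1]<.36))
q=P[m];r=cv2.minAreaRect(q[:,:2].astype(np.float32));print(r)
g=(abs(P[...,2]-.07)<.004)&m;print(g.sum(),cv2.minAreaRect(P[g][:,:2].astype(np.float32)))
# yaw & clamp guess, look pose: tool down, y axis along clamp y
from scipy.spatial.transform import Rotation as R
def down(a): # tool y axis at world angle a
    z=np.array([0,0,-1.]);y=np.array([np.cos(a),np.sin(a),0]);x=np.cross(y,z)
    qq=R.from_matrix(np.c_[x,y,z]).as_quat();return qq[[3,0,1,2]]
R0=R.from_quat(s["ee_rot"][[1,2,3,0]]).as_matrix()
print("cam in tool",R0.T@(Vi[:3,3]-s["ee_pos"]),"\ncam axes in tool\n",(R0.T@Vi[:3,:3]).round(3),"tool\n",R0.round(3))
for a in np.radians([105,-75]):
  print(a,inverse_kinematics([.50,.14,.33],down(a)))
E
```

```text
cam [[0.345, -0.905, -0.251, 0.139], [0.939, 0.332, 0.095, 0.59], [-0.003, -0.268, 0.963, 0.384], [0.0, 0.0, 0.0, 1.0]]
((0.5433979630470276, 0.18223446607589722), (0.26027911901474, 0.22884225845336914), 15.395179748535156)
373 ((0.5656507015228271, 0.2523728609085083), (0.10466478019952774, 0.10470893979072571), 15.037920951843262)
cam in tool [ 0.07339006  0.00145458 -0.15447508] 
cam axes in tool
 [[ 0.     0.963  0.268]
 [ 1.    -0.001  0.001]
 [ 0.001  0.268 -0.963]] tool
 [[-0.938  0.346 -0.001]
 [ 0.346  0.938 -0.001]
 [ 0.    -0.002 -1.   ]]
1.8325957145940461 [ 2.07480264e-01 -8.18102539e-02  1.22616911e+00 -4.44089210e-16
  1.99723380e+00 -1.62511545e+00]
-1.3089969389957472 [ 2.07480264e-01 -8.18102539e-02  1.22616911e+00 -4.44089210e-16
  1.99723380e+00  1.51647720e+00]
```

```bash
cat >> h.py <<'E'
from scipy.spatial.transform import Rotation as R
def down(a):
    z=np.array([0,0,-1.]);y=np.array([np.cos(a),np.sin(a),0]);x=np.cross(y,z)
    return R.from_matrix(np.c_[x,y,z]).as_quat()[[3,0,1,2]]
O=np.array([.5543,.1415]);YAW=np.radians(15.2)
def c2w(x,y,z,O=O,yaw=YAW):
    c,s=np.cos(yaw),np.sin(yaw);return np.array([O[0]+(c*x-s*y)/1e3,O[1]+(s*x+c*y)/1e3,z/1e3])
def w2c(p,O=O,yaw=YAW):
    p=np.asarray(p);c,s=np.cos(yaw),np.sin(yaw);d=p[...,:2]-O
    return np.stack([c*d[...,0]+s*d[...,1],-s*d[...,0]+c*d[...,1],p[...,2]],-1)*1e3
E
python3 - <<'E'
from h import *
from bench import *
p=c2w(-20,40,200);move_to(p,down(YAW-np.pi/2));hold(.2)
d=get_image("wrist");s=state();print(s["time"],s["ee_pos"]-p,s["joint_pos"].round(2),s["ft_force"])
np.savez("b_wrist.npz",**d);cv2.imwrite("pics/b_wrist.png",cv2.resize(d["frame"],(768,576)))
P=cloud(d);C=w2c(P);z=C[...,2]
g=(abs(z-70)<3)&(abs(C[...,0]-40)<70)&(abs(C[...,1]-104)<70)
print(g.sum(),np.median(z[g]),cv2.minAreaRect(P[g][:,:2].astype(np.float32)),cv2.minAreaRect(C[g][:,:2].astype(np.float32)))
E
```

```text
2.225 [-1.48348604e-04  6.02663560e-04  2.45108603e-05] [ 0.26 -0.04  1.42  0.    1.76  1.57] [-0.08009101 -0.10094181 -0.88144372]
6645 70.49494906971677 ((0.5667557716369629, 0.2541474401950836), (0.10336075723171234, 0.10434640944004059), 15.471227645874023) ((41.5549430847168, 105.44087219238281), (103.36080932617188, 104.34640502929688), 0.271232932806015)
```

View pics/b_wrist.png

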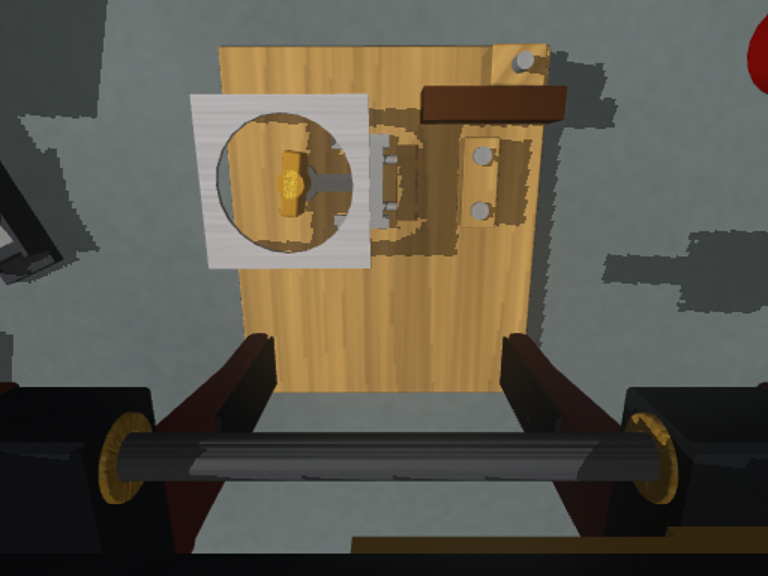

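The wrist view shows the guard (280,180), the wing along x at (291,183), the jaw at (385,185), the fence (480,182) and the cross rail (493,104), in the enlarged picture. Next I'll extract the features.

```bash
python3 - <<'E'
from h import *
d=dict(np.load("b_wrist.npz"));P=cloud(d);C=w2c(P);z=C[...,2]
def box(n,z0,z1,x0,x1,y0,y1):
    m=(z>z0)&(z<z1)&(C[...,0]>x0)&(C[...,0]<x1)&(C[...,1]>y0)&(C[...,1]<y1)
    q=C[m];r=cv2.minAreaRect(q[:,:2].astype(np.float32));print(n,m.sum(),np.median(q[:,2]).round(1),np.round(r[0],1),np.round(r[1],1),round(r[2],2),"x",np.percentile(q[:,0],[1,99]).round(1),"y",np.percentile(q[:,1],[1,99]).round(1))
box("cross",44,48.5,70,112,-90,40)
box("fence",38.5,42,5,78,-45,4)
box("wing",51,57,10,70,80,130)
box("jaw",34,42,5,78,4,50)
box("board",14.5,17.5,-150,150,-100,180)
for y in range(-40,60,4):pass
# height profile along y at x=40
m=abs(C[...,0]-42)<1.5
q=C[m];q=q[np.argsort(q[:,1])]
for a,b,c in q[(q[:,1]>-45)&(q[:,1]<45)][::3]:print((round(b,1),round(c,1)),end=" ")
E
```

```text
cross 2161 46.6 [ 96.8 -25.5] [29.5 89.9] 0.06 x [ 82.2 101.8] y [-69.6  18.7]
fence 1159 40.6 [ 42.  -20.4] [59.5 24.2] 0.24 x [12.5 71.7] y [-32.   -8.6]
wing 616 54.4 [ 41.8 105. ] [41.8 17.8] 2.97 x [21.7 61.7] y [ 97. 113.]
jaw 731 40.5 [41.8 35.5] [28.  48.6] 89.74 x [17.6 66. ] y [21.7 49.4]
board 29249 16.5 [ 1.3 43.3] [259.2 227.6] 0.02 x [-125.1  129.4] y [-66.1 154. ]
(np.float64(-44.7), np.float64(17.6)) (np.float64(-43.7), np.float64(17.8)) (np.float64(-42.9), np.float64(16.9)) (np.float64(-41.7), np.float64(17.0)) (np.float64(-40.4), np.float64(17.6)) (np.float64(-39.3), np.float64(17.6)) (np.float64(-38.4), np.float64(17.5)) (np.float64(-31.8), np.float64(40.9)) (np.float64(-30.6), np.float64(41.7)) (np.float64(-29.6), np.float64(41.6)) (np.float64(-28.8), np.float64(40.5)) (np.float64(-27.8), np.float64(40.6)) (np.float64(-26.7), np.float64(41.2)) (np.float64(-25.9), np.float64(40.3)) (np.float64(-24.6), np.float64(41.3)) (np.float64(-23.7), np.float64(40.3)) (np.float64(-22.7), np.float64(40.9)) (np.float64(-21.7), np.float64(40.4)) (np.float64(-20.6), np.float64(40.
[... 1672 characters left out ...]
p.float64(26.0), np.float64(41.5)) (np.float64(27.1), np.float64(42.0)) (np.float64(28.0), np.float64(40.8)) (np.float64(29.1), np.float64(42.6)) (np.float64(30.0), np.float64(40.2)) (np.float64(31.1), np.float64(40.9)) (np.float64(32.1), np.float64(41.8)) (np.float64(33.1), np.float64(40.7)) (np.float64(34.1), np.float64(41.4)) (np.float64(35.1), np.float64(40.9)) (np.float64(35.7), np.float64(18.0)) (np.float64(36.8), np.float64(17.7)) (np.float64(37.9), np.float64(16.8)) (np.float64(39.0), np.float64(17.2)) (np.float64(40.1), np.float64(17.2)) (np.float64(41.1), np.float64(17.3)) (np.float64(42.2), np.float64(17.1)) (np.float64(43.3), np.float64(16.6)) (np.float64(44.4), np.float64(15.5))
```

The wrist and top views of the clamp agree within about 1.5 mm. The fence face is close to nominal (y ≈ -9.8) and the knob is at about 0.1 rad. Next I'll get over the rail and refine its position with the wrist camera, gripping 45 mm off centre so the fingers clear the guard.

View pics/c_wrist.png

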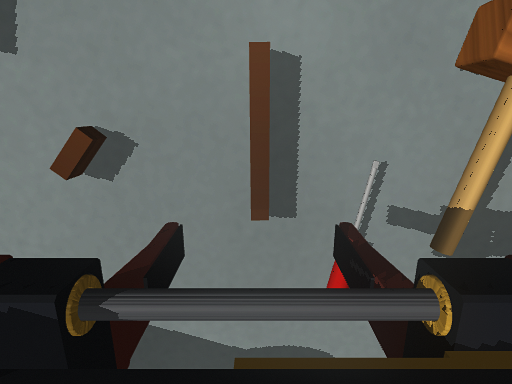

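The rail stands alone at columns 250-270, rows 42-220. The screwdriver is well outside the finger path. Gripping and carrying it now.

```bash
python3 - <<'E'
from h import *
from bench import *
a=np.radians(26.8);c=np.array([.4922,-.2416]);g=c-.045*np.array([np.cos(a),np.sin(a)])
q=down(a-np.pi/2)
move_l([*g,.05],.25,q);move_l([*g,.0115],.08);close()
s=state();print(s["time"],s["finger_gap"],s["ee_pos"],s["ft_force"])
move_l([*g,.14],.25)
p=c2w(-17-45,3,140);move_to(p,down(YAW-np.pi/2));hold(.1)
s=state();print(s["time"],s["finger_gap"],s["ee_pos"]-p,s["ft_force"],s["moment"])
d=get_image("wrist");np.savez("d_wrist.npz",**d);cv2.imwrite("pics/d_wrist.png",d["frame"])
P=cloud(d);C=w2c(P);z=C[...,2]
m=(z>130)&(z<175)&(abs(C[...,1])<25)&(C[...,0]>-40)
print(m.sum(),np.median(z[m]) if m.any() else 0,cv2.minAreaRect(C[m][:,:2].astype(np.float32)) if m.any() else 0)
for x in (-20,20,60):
    k=m&(abs(C[...,0]-x)<5);print(x,k.sum(),np.median(C[k],0) if k.any() else 0)
E
```

```text
6.45 0.01978265897905332 [ 0.45203229 -0.261878    0.01148692] [-0.02188853 -0.56073734  0.07170686]
8.675 0.019752524484220657 [ 0.00018977 -0.00105654 -0.00025509] [ 0.75580082  0.41249863 -1.03235272] [-0.02068398  0.18169638  0.01080823]
10212 158.80222235878387 ((7.0721435546875, 2.8633713722229004), (20.139060974121094, 94.12955474853516), 89.87584686279297)
-20 920 [-19.87902275   2.75499524 158.8445247 ]
20 1149 [ 19.92716589   2.73212989 158.78312856]
60 0 0
```

View pics/d_wrist.png

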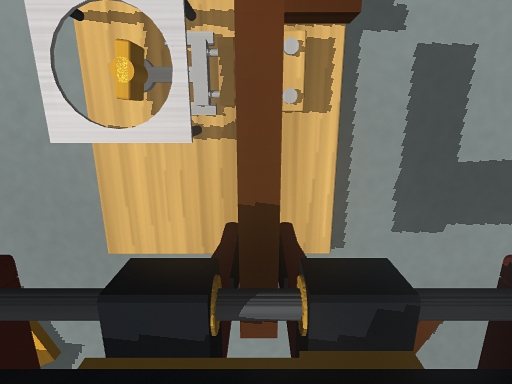

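The rail is held level and straight, and lined up with the channel between jaw (200) and fence (295). Lowering it, then pushing to the butt with force sensing.

```bash
python3 - <<'E'
from h import *
from bench import *
ex=np.array([np.cos(YAW),np.sin(YAW)]);ey=np.array([-ex[1],ex[0]])
move_l(c2w(-62,3,60),.2);move_l(c2w(-62,3,34),.06);hold(.1)
f0=state()["ft_force"]
def rep(t):
    s=state();f=s["ft_force"]-f0;c=w2c(s["ee_pos"]);print(t,round(s["time"],2),c.round(2),"fx %.2f fy %.2f fz %.2f"%(f[:2]@ex,f[:2]@ey,f[2]));return f[:2]@ex,f[:2]@ey,f[2],c
for z in(31,29.5,28.5,27.5):
    move_l(c2w(-62,3,z),.05);r=rep(z)
    if r[2]>4:break
zz=z
for x in np.arange(-60,-44,1.):
    move_l(c2w(x,3,zz),.05);r=rep(x)
    if r[0]<-5:break
E
```

```text
31 10.21 [-62.06   3.02  30.9 ] fx -0.67 fy 0.99 fz 0.02
29.5 10.46 [-62.06   3.01  29.41] fx -0.61 fy 0.26 fz -0.64
28.5 10.71 [-62.06   3.01  28.41] fx -0.37 fy 0.73 fz -0.39
27.5 10.96 [-62.     3.    27.48] fx -0.33 fy 1.27 fz 0.57
-60.0 11.21 [-59.87   3.01  27.5 ] fx -0.51 fy 0.55 fz 0.84
-59.0 11.46 [-58.91   2.99  27.5 ] fx -0.40 fy 0.23 fz -0.28
-58.0 11.71 [-57.91   3.    27.51] fx -0.36 fy 0.68 fz -0.13
-57.0 11.96 [-56.93   3.    27.5 ] fx -0.04 fy 0.97 fz 0.50
-56.0 12.21 [-55.9    3.01  27.51] fx 0.38 fy 1.46 fz 0.47
-55.0 12.46 [-55.01   2.98  27.51] fx -1.63 fy 0.47 fz 0.11
-54.0 12.71 [-54.98   3.    27.51] fx -6.79 fy -0.29 fz 3.26
```

```bash
python3 - <<'E'
from h import *
from bench import *
move_l(c2w(-55.1,3,27.2),.05);gripper_open();hold(.3)
s=state();print(s["time"],s["finger_gap"],w2c(s["ee_pos"]))
move_l(c2w(-55.1,3,190),.25);move_to(c2w(-15,45,190),down(YAW-np.pi/2));hold(.15)
d=get_image("wrist");np.savez("e_wrist.npz",**d);cv2.imwrite("pics/e_wrist.png",cv2.resize(d["frame"][:260],None,fx=1.5,fy=1.5))
s=state();print(s["time"])
P=cloud(d);C=w2c(P);z=C[...,2]
def box(n,z0,z1,x0,x1,y0,y1):
    m=(z>z0)&(z<z1)&(C[...,0]>x0)&(C[...,0]<x1)&(C[...,1]>y0)&(C[...,1]<y1)
    q=C[m];r=cv2.minAreaRect(q[:,:2].astype(np.float32));print(n,m.sum(),np.median(q[:,2]).round(1),np.round(r[0],1),np.round(r[1],1),round(r[2],2),"x",np.percentile(q[:,0],[1,99]).round(1),"y",np.percentile(q[:,1],[1,99]).round(1))
    return q
q=box("rail",44,49,-125,79,-11,18);u=np.polyfit(q[:,0],q[:,1],1);print("rail line",u)
box("cross",44,48.5,78,115,-90,-15);box("fence",38.5,42,5,78,-45,-8);box("guard",67,74,-30,110,40,170)
q=box("wing",52,57,10,70,80,130)
q=q-q.mean(0);w,V=np.linalg.eigh(np.cov(q[:,:2].T));print("wing ang",np.degrees(np.arctan2(V[1,1],V[0,1])))
E
```

```text
14.3917 0.08757085759695829 [-55.10418608   2.99358095  27.17545114]
15.7333
rail 3499 46.6 [-10.3   3.8] [ 20.4 178.5] 89.94 x [-97.2  78. ] y [-6.  13.9]
rail line [-9.19439726e-04  3.97459316e+00]
cross 1495 46.6 [ 97.3 -43.6] [57.  34.4] 89.0 x [ 80.6 106. ] y [-71.4 -15.5]
fence 1209 40.6 [ 40.9 -21.6] [24.1 58.9] 89.88 x [11.7 70.3] y [-33.2  -9.8]
guard 7160 70.5 [ 40.7 104.3] [103.7 104.5] 0.04 x [-10.7  92.3] y [ 52.6 155.6]
wing 639 54.5 [ 40.3 103.7] [17.5 41.8] 87.49 x [20.6 61. ] y [ 95.6 111.9]
wing ang 173.22912151895565
```

View pics/e_wrist.png

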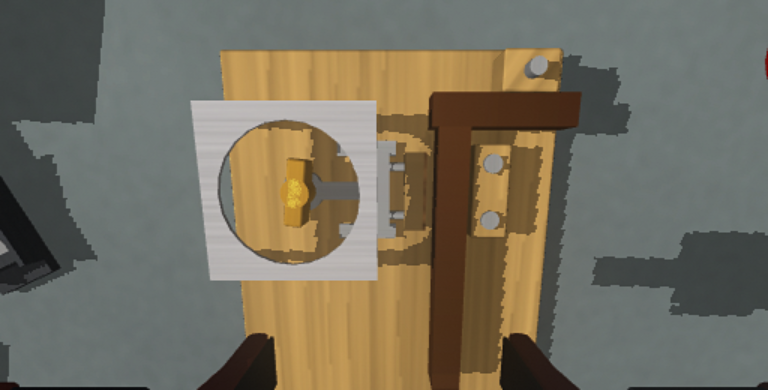

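The rail is butted on the cross rail, parallel to the channel, and about 3.5 mm off the fence. The wing is at about 0.11 rad. Open fingers span 115 mm, which is more than the 84 mm opening, so I'll go in with the fingers closed and push the wing's +x arm around the knob axis, reading the torque.

```bash
cat >> h.py <<'E'
from bench import *
KX,KY=40.,104.
def pose(psi,u,v,z,delta=0.08):
    c,s=np.cos(psi),np.sin(psi)
    return c2w(KX+c*u+s*v,KY-s*u+c*v,z),down(YAW-psi-delta)
K=c2w(KX,KY,0)
def read(n=5,dt=.012):
    F=[];M=[];p=[]
    for _ in range(n):
        s=state();F.append(s["ft_force"]);M.append(s["moment"]);p.append(s["ee_pos"]);hold(dt)
    return np.mean(F,0),np.mean(M,0),np.mean(p,0),s["time"]
E
python3 - <<'E'
from h import *
close();p,q=pose(.11,10,19,130);move_to(p,q);hold(.1)
d=get_image("wrist");np.savez("f.npz",**d);cv2.imwrite("pics/f.png",d["frame"]);t=get_image("scene");cv2.imwrite("pics/fs.png",cv2.resize(t["frame"][60:260,220:440],None,fx=3.5,fy=3))
s=state();print(s["time"],s["finger_gap"],w2c(s["ee_pos"]),s["joint_pos"].round(2))
C=w2c(cloud(d))
for z0,z1 in((122,130),(130,140),(140,150),(150,160),(160,170),(170,185)):
    m=(C[...,2]>z0)&(C[...,2]<z1)&(np.hypot(C[...,0]-52,C[...,1]-122)<70)
    if m.sum()>5:
        r=C[m];print(z0,m.sum(),"x",np.percentile(r[:,0],[1,99]).round(1),"y",np.percentile(r[:,1],[1,99]).round(1))
E
```

```text
18.425 7.978408456386877e-05 [ 52.09226364 121.50417664 130.52218741] [ 0.39  0.19  1.3  -0.    1.65  0.32]
122 138 x [46.5 63.5] y [131.7 135.6]
130 243 x [46.3 63.7] y [131.7 135.5]
140 311 x [46.2 63.6] y [128.6 135.6]
150 383 x [45.1 64.7] y [130.9 135.7]
160 413 x [44.5 65.4] y [118.4 136. ]
170 164 x [52.7 57.2] y [128.4 134.6]
```

View pics/f.png

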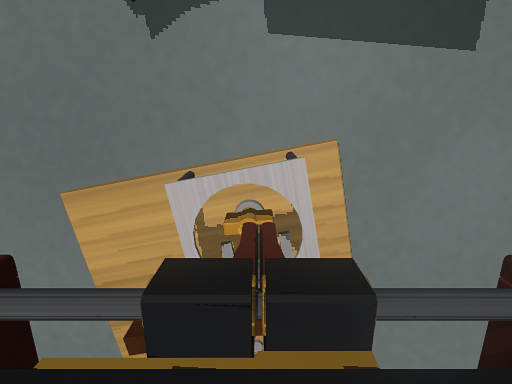

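View pics/fs.png

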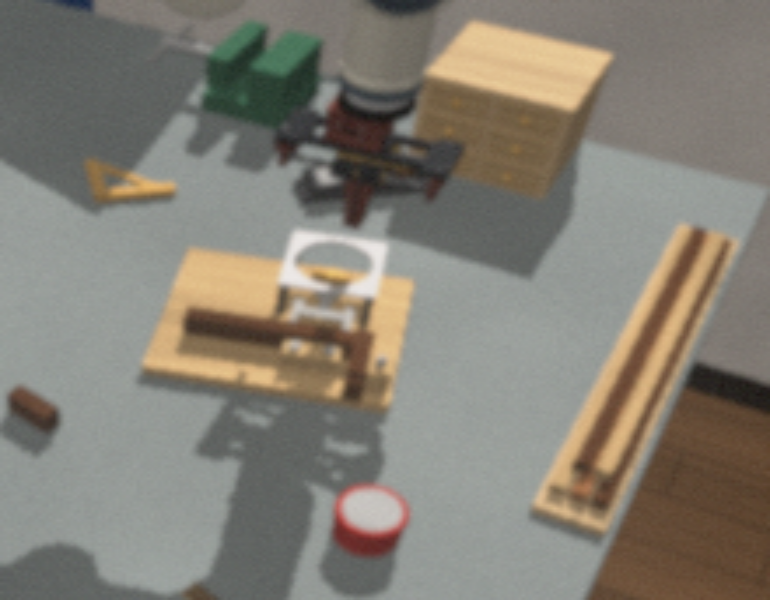

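Closed fingers are slim (about ±10 mm) and line up over the opening on the +y side of the wing. Descending with force watch.

```bash
python3 - <<'E'
from h import *
hold(.2)
F0,M0,p,t=read(8);print(F0.round(2),M0.round(3),w2c(p))
for z in(85,72,60,50,41):
    P,q=pose(.11,10,19,z);move_l(P,.12,q)
    F,M,p,t=read(3);print(z,round(t,2),w2c(p).round(2),(F-F0).round(2),(M-M0).round(3))
    if np.linalg.norm(F-F0)>4:print("STOP");break
hold(.1);F0,M0,p,t=read(8);np.savez("zero.npz",F=F0,M=M0);print(F0,M0)
d=get_image("wrist");cv2.imwrite("pics/g.png",cv2.resize(d["frame"][120:280,150:370],None,fx=3,fy=3))
E
```

```text
[ 0.01 -0.13 -0.26] [-0.058  0.032 -0.005] [ 52.02734067 121.67116851 130.1685656 ]
85 19.23 [ 51.97 121.81  84.99] [0.07 0.12 0.72] [0.015 0.013 0.007]
72 19.52 [ 51.85 121.76  71.97] [-0.24 -0.27  0.08] [0.    0.046 0.004]
60 19.79 [ 51.6  121.73  59.49] [-0.16  0.01  0.55] [0.016 0.04  0.043]
50 20.07 [ 51.58 121.74  49.33] [-0.32 -0.3   0.22] [-0.004  0.006 -0.005]
41 20.34 [ 51.53 121.71  40.1 ] [0.1  0.13 0.37] [0.027 0.004 0.018]
[ 0.04103453 -0.05294372 -0.04266756] [-0.07064175  0.04512567  0.0036662 ]
```

View pics/g.png

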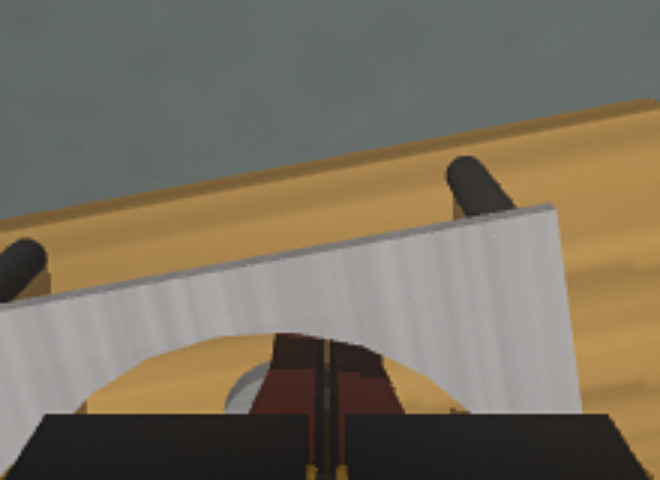

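```bash
cat >> h.py <<'E'
def step(psi,u=10,v=19,z=41,n=4,delta=.08,speed=.02):
    z0=np.load("zero.npz");P,q=pose(psi,u,v,z,delta);move_l(P,speed,q)
    F,M,p,t=read(n);F=F-z0["F"];M=M-z0["M"]
    r=p-K;tau=r[0]*F[1]-r[1]*F[0]+M[2]; tf=r[0]*F[1]-r[1]*F[0]
    c=w2c(p)-[KX,KY,0]
    # measured psi from position, given design direction atan2(v,u)
    ev=np.array([-np.sin(YAW-psi),np.cos(YAW-psi)]);eu=np.array([np.cos(YAW-psi),np.sin(YAW-psi)])
    phi=np.arctan2(19,10)-np.arctan2(c[1],c[0]);rr=np.hypot(c[0],c[1])
    s=state();R_=R.from_quat(s["ee_rot"][[1,2,3,0]]).as_matrix();yaw=YAW-np.arctan2(R_[1,1],R_[0,1])
    # outer-face line: wing angle assuming corner (21,6) touches tool face 10 mm from axis
    print("psi %.3f t %.2f  r %.1f phi %.3f toolang %.3f  Fv %.2f Fu %.2f Fz %.2f Mz %.3f  tau %.3f"%(psi,t,rr,phi,yaw,F[:2]@ev,F[:2]@eu,F[2],M[2],tau))
    return tau,phi,F[:2]@ev
E
python3 - <<'E'
from h import *
for psi in np.arange(.15,.52,.04):
    tau,phi,Fv=step(psi)
    if Fv>30:print("STOP");break
E
```

```text
psi 0.150 t 20.84  r 21.5 phi 0.154 toolang 0.229  Fv 0.04 Fu -0.14 Fz 0.02 Mz -0.008  tau -0.005
psi 0.190 t 21.12  r 21.5 phi 0.190 toolang 0.268  Fv 0.02 Fu -0.05 Fz -0.08 Mz -0.035  tau -0.034
psi 0.230 t 21.41  r 21.5 phi 0.221 toolang 0.308  Fv 1.04 Fu -0.66 Fz 0.92 Mz -0.017  tau 0.006
psi 0.270 t 21.69  r 21.9 phi 0.240 toolang 0.348  Fv 3.93 Fu -1.85 Fz 0.71 Mz -0.013  tau 0.061
psi 0.310 t 21.98  r 22.3 phi 0.257 toolang 0.388  Fv 5.22 Fu -3.84 Fz 0.40 Mz -0.004  tau 0.123
psi 0.350 t 22.26  r 22.7 phi 0.273 toolang 0.427  Fv 7.40 Fu -4.46 Fz 0.21 Mz -0.005  tau 0.154
psi 0.390 t 22.54  r 23.1 phi 0.289 toolang 0.467  Fv 8.83 Fu -5.15 Fz 0.77 Mz -0.001  tau 0.186
psi 0.430 t 22.82  r 23.4 phi 0.313 toolang 0.507  Fv 10.04 Fu -5.89 Fz 0.49 Mz 0.016  tau 0.229
psi 0.470 t 23.11  r 23.5 phi 0.346 toolang 0.546  Fv 10.69 Fu -6.50 Fz 0.03 Mz -0.015  tau 0.217
psi 0.510 t 23.39  r 23.5 phi 0.385 toolang 0.586  Fv 10.40 Fu -6.24 Fz -0.54 Mz 0.037  tau 0.261
```

Torque plateaus at about 0.24 N m, so the knob is turning with the jaw free. Continuing.

```bash
python3 - <<'E'
from h import *
for psi in np.arange(.55,1.08,.04):
    tau,phi,Fv=step(psi,n=6)
    if tau>.3:print("STOP");break
E
```

```text
psi 0.550 t 23.69  r 23.6 phi 0.425 toolang 0.626  Fv 11.01 Fu -5.74 Fz -0.81 Mz -0.002  tau 0.216
psi 0.590 t 23.99  r 23.6 phi 0.466 toolang 0.666  Fv 11.11 Fu -5.32 Fz -0.95 Mz 0.019  tau 0.229
psi 0.630 t 24.29  r 23.6 phi 0.507 toolang 0.707  Fv 11.28 Fu -5.74 Fz -1.05 Mz 0.018  tau 0.238
psi 0.670 t 24.59  r 23.6 phi 0.548 toolang 0.747  Fv 11.21 Fu -5.67 Fz -2.05 Mz 0.017  tau 0.236
psi 0.710 t 24.89  r 23.6 phi 0.590 toolang 0.787  Fv 11.43 Fu -5.49 Fz -1.86 Mz 0.017  tau 0.235
psi 0.750 t 25.19  r 23.6 phi 0.632 toolang 0.827  Fv 11.27 Fu -5.38 Fz -2.24 Mz 0.032  tau 0.246
psi 0.790 t 25.49  r 23.6 phi 0.674 toolang 0.867  Fv 11.07 Fu -5.47 Fz -2.72 Mz 0.030  tau 0.244
psi 0.830 t 25.79  r 23.6 phi 0.715 toolang 0.907  Fv 11.58 Fu -5.28 Fz -2.81 Mz 0.024  tau 0.240
psi 0.870 t 26.09  r 23.6 phi 0.757 toolang 0.947  Fv 11.46 Fu -5.05 Fz -3.15 Mz 0.041  tau 0.251
psi 0.910 t 26.39  r 23.7 phi 0.797 toolang 0.987  Fv 12.16 Fu -5.02 Fz -3.39 Mz 0.043  tau 0.259
psi 0.950 t 26.69  r 23.7 phi 0.837 toolang 1.027  Fv 12.30 Fu -4.85 Fz -3.82 Mz 0.019  tau 0.232
psi 0.990 t 26.99  r 23.7 phi 0.878 toolang 1.067  Fv 12.45 Fu -5.01 Fz -3.82 Mz 0.025  tau 0.244
psi 1.030 t 27.29  r 23.7 phi 0.921 toolang 1.107  Fv 12.19 Fu -4.58 Fz -3.92 Mz 0.037  tau 0.244
psi 1.070 t 27.59  r 23.7 phi 0.963 toolang 1.147  Fv 11.75 Fu -4.72 Fz -4.47 Mz 0.049  tau 0.256
```

```bash
python3 - <<'E'
from h import *
for psi in np.arange(1.095,1.31,.025):
    tau,phi,Fv=step(psi,n=10)
    if Fv>14.8 or tau>.31:print("STOP");break
print(w2c(state()["ee_pos"]))
E
```

```text
psi 1.095 t 27.93  r 23.7 phi 0.988 toolang 1.172  Fv 12.52 Fu -5.07 Fz -4.73 Mz 0.042  tau 0.264
psi 1.120 t 28.26  r 23.8 phi 1.010 toolang 1.197  Fv 12.55 Fu -4.95 Fz -4.51 Mz 0.052  tau 0.271
psi 1.145 t 28.59  r 23.8 phi 1.035 toolang 1.222  Fv 12.42 Fu -4.73 Fz -4.80 Mz 0.051  tau 0.264
psi 1.170 t 28.93  r 23.8 phi 1.061 toolang 1.247  Fv 12.80 Fu -5.05 Fz -4.77 Mz 0.017  tau 0.241
psi 1.195 t 29.26  r 23.9 phi 1.083 toolang 1.272  Fv 12.79 Fu -5.33 Fz -5.00 Mz 0.039  tau 0.269
psi 1.220 t 29.59  r 24.0 phi 1.104 toolang 1.297  Fv 13.56 Fu -5.56 Fz -5.74 Mz 0.057  tau 0.299
psi 1.245 t 29.93  r 24.1 phi 1.124 toolang 1.322  Fv 14.20 Fu -5.65 Fz -5.92 Mz 0.035  tau 0.284
psi 1.270 t 30.26  r 24.1 phi 1.144 toolang 1.347  Fv 14.49 Fu -5.97 Fz -6.04 Mz 0.059  tau 0.317
STOP
[ 64.08859351 102.59726108  41.38001776]
```

The kink is at ψ≈1.18. I'll compute the wing angle more rigorously from contact geometry before going on.

```bash
python3 - <<'E'
import numpy as np
from scipy.optimize import brentq
L=[(.313,23.4,.507,10.04),(.385,23.5,.586,10.4),(.632,23.6,.827,11.27),(.878,23.7,1.067,12.45),(.988,23.7,1.172,12.52),(1.010,23.8,1.197,12.55),(1.035,23.8,1.222,12.42),(1.061,23.8,1.247,12.8),(1.083,23.9,1.272,12.79),(1.104,24.0,1.297,13.56),(1.124,24.1,1.322,14.2),(1.144,24.1,1.347,14.49)]
for h in(9,10,11):
  o=[]
  for phi,r,b,F in L:
    th=np.arctan2(19,10)-phi;p=r*np.array([np.cos(th),np.sin(th)]);n=np.array([np.sin(b),np.cos(b)])
    f=lambda a:(np.array([np.cos(a)*21+np.sin(a)*6,-np.sin(a)*21+np.cos(a)*6])-p)@n+h
    o.append(brentq(f,-.3,1.2) if f(-.3)*f(1.2)<0 else np.nan)
  print(h,np.round(o,3))
E
```

```text
9 [0.124 0.194 0.432 0.669 0.776 0.794 0.819 0.844 0.863 0.88  0.897 0.92 ]
10 [0.18  0.251 0.489 0.726 0.833 0.852 0.877 0.902 0.92  0.938 0.956 0.979]
11 [0.235 0.306 0.544 0.781 0.888 0.907 0.932 0.957 0.976 0.994 1.012 1.035]
```

```bash
cat >> h.py <<'E'
from scipy.optimize import brentq
def wing(h=9):
    s=state();R_=R.from_quat(s["ee_rot"][[1,2,3,0]]).as_matrix();b=YAW-np.arctan2(R_[1,1],R_[0,1])
    p=(w2c(s["ee_pos"])-[KX,KY,0])[:2];n=np.array([np.sin(b),np.cos(b)])
    return brentq(lambda a:(np.array([np.cos(a)*21+np.sin(a)*6,-np.sin(a)*21+np.cos(a)*6])-p)@n+h,-.3,1.4)
E
python3 - <<'E'
from h import *
for psi in np.arange(1.295,1.43,.025):
    tau,phi,Fv=step(psi,n=12);a=wing();print("   a %.3f"%a)
    if a>1.015 or tau>.375:print("STOP");break
E
```

```text
psi 1.295 t 30.61  r 24.2 phi 1.165 toolang 1.372  Fv 14.84 Fu -6.11 Fz -6.50 Mz 0.045  tau 0.308
   a 0.937
psi 1.320 t 30.96  r 24.3 phi 1.185 toolang 1.397  Fv 15.23 Fu -6.69 Fz -6.90 Mz 0.045  tau 0.325
   a 0.955
psi 1.345 t 31.31  r 24.4 phi 1.206 toolang 1.422  Fv 15.75 Fu -7.00 Fz -7.21 Mz 0.058  tau 0.349
   a 0.974
psi 1.370 t 31.66  r 24.5 phi 1.226 toolang 1.447  Fv 16.34 Fu -6.94 Fz -7.64 Mz 0.035  tau 0.328
   a 0.991
psi 1.395 t 32.01  r 24.6 phi 1.247 toolang 1.472  Fv 16.67 Fu -7.33 Fz -7.55 Mz 0.042  tau 0.346
   a 1.010
psi 1.420 t 32.36  r 24.6 phi 1.267 toolang 1.497  Fv 17.11 Fu -8.12 Fz -8.01 Mz 0.047  tau 0.373
   a 1.027
STOP
```

```bash
python3 - <<'E'
from h import *
step(1.445,n=12);print(wing())
step(1.453,n=12);a=wing();print(a)
# back off: rotate tool backwards, away from wing
for psi in (1.36,1.28,1.2,1.12):
    step(psi,n=4);print(wing())
E
```

```text
psi 1.445 t 32.71  r 24.7 phi 1.288 toolang 1.522  Fv 17.76 Fu -8.54 Fz -8.34 Mz 0.043  tau 0.384
1.047729180944946
psi 1.453 t 33.06  r 24.8 phi 1.293 toolang 1.530  Fv 17.87 Fu -8.65 Fz -8.42 Mz 0.033  tau 0.377
1.0512110207635892
psi 1.360 t 33.34  r 23.9 phi 1.255 toolang 1.437  Fv 12.57 Fu -5.12 Fz -5.49 Mz 0.028  tau 0.253
1.031526927041981
psi 1.280 t 33.62  r 23.2 phi 1.223 toolang 1.358  Fv 8.43 Fu -2.77 Fz -3.53 Mz 0.033  tau 0.172
1.012583294037988
psi 1.200 t 33.91  r 22.3 phi 1.194 toolang 1.282  Fv 5.77 Fu -1.03 Fz -2.07 Mz 0.036  tau 0.116
1.0011125326264005
psi 1.120 t 34.19  r 21.3 phi 1.143 toolang 1.203  Fv 0.39 Fu -0.23 Fz -0.41 Mz 0.001  tau 0.010
0.9842418278989976
```

Turned until an estimated grip of about 7.5–8.5 N, and contact is released. Retracting straight up and checking.

```bash
python3 - <<'E'
from h import *
step(1.08,n=3)
P,q=pose(1.08,10,18.5,41);move_l(P,.05,q)
for z in(60,85):
    P,q=pose(1.08,10,18.5,z);move_l(P,.12,q);F,M,p,t=read(3);print(z,t,(F-np.load("zero.npz")["F"]).round(2))
P,q=pose(1.08,10,18.5,190);move_l(P,.25,q)
move_to(c2w(-15,45,190),down(YAW-np.pi/2));hold(.15)
d=get_image("wrist");cv2.imwrite("pics/i.png",cv2.resize(d["frame"][:260],None,fx=1.5,fy=1.5));t=get_image("top");cv2.imwrite("pics/it.png",t["frame"])
C=w2c(cloud(d));z=C[...,2]
def box(n,z0,z1,x0,x1,y0,y1):
    m=(z>z0)&(z<z1)&(C[...,0]>x0)&(C[...,0]<x1)&(C[...,1]>y0)&(C[...,1]<y1)
    q=C[m];r=cv2.minAreaRect(q[:,:2].astype(np.float32));print(n,m.sum(),np.median(q[:,2]).round(1),np.round(r[0],1),np.round(r[1],1),round(r[2],2),"x",np.percentile(q[:,0],[1,99]).round(1),"y",np.percentile(q[:,1],[1,99]).round(1))
    return q
q=box("rail",44,49,-125,79,-14,18);print(np.polyfit(q[:,0],q[:,1],1))
box("fence",38.5,42,5,78,-45,-8);box("jaw",34,42,12,70,9,50);box("guard",67,74,-30,110,40,170);box("cross",44,48.5,79,115,-90,-15)
q=box("wing",52,57,10,70,75,135);q=q-q.mean(0);w,V=np.linalg.eigh(np.cov(q[:,:2].T));print("wing rad",np.arctan2(V[1,1],V[0,1])%np.pi-np.pi)
print(state()["time"],state()["finger_gap"])
P=cloud(t);a=dict(np.load("a_top.npz"));P0=cloud(a)
for PP in(P0,P):
  m=((PP[...,2]>.02)&(PP[...,2]<.04)).astype(np.uint8);n,l,st,c=cv2.connectedComponentsWithStats(m);print([c[i].round().tolist() for i in range(1,n) if st[i,4]>40])
E
```

```text
psi 1.080 t 34.47  r 21.3 phi 1.095 toolang 1.163  Fv 0.26 Fu -0.06 Fz -0.08 Mz 0.005  tau 0.009
60 35.05 [-0.22  0.12  0.01]
85 35.4333 [ 0.41 -0.05 -0.49]
rail 3440 46.7 [-8.5  0.3] [175.   20.3] 0.03 x [-93.9  77.3] y [-9.5 10.3]
[-5.54748539e-06  4.69817703e-01]
fence 1113 40.5 [ 41.1 -22.2] [58.9 23.2] 0.11 x [11.9 70.5] y [-33.2 -11.1]
jaw 931 40.4 [40.9 26.6] [57.2 33. ] 0.21 x [15.8 64.9] y [10.3 43. ]
guard 7174 70.5 [ 40.6 104.2] [104.2 103.9] 89.99 x [-10.8  92.3] y [ 52.4 155.6]
cross 1451 46.6 [ 97.8 -43.7] [34. 57.] 0.05 x [ 80.8 106.1] y [-71.3 -15.7]
wing 639 54.4 [ 40.8 103.8] [17.6 41.6] 35.43 x [28.1 53.8] y [ 84.8 122.4]
wing rad -1.0697171496214564
36.725 0.00025131736188652924
[[161.0, 91.0], [400.0, 101.0], [430.0, 142.0], [90.0, 165.0], [369.0, 172.0], [209.0, 166.0], [192.0, 172.0], [310.0, 193.0], [117.0, 199.0], [410.0, 224.0], [357.0, 222.0], [265.0, 222.0], [77.0, 252.0], [231.0, 322.0]]
[[160.0, 91.0], [401.0, 101.0], [430.0, 142.0], [90.0, 165.0], [368.0, 170.0], [193.0, 171.0], [117.0, 199.0], [410.0, 223.0], [356.0, 222.0], [265.0, 222.0], [77.0, 252.0], [245.0, 316.0]]
```

View pics/i.png

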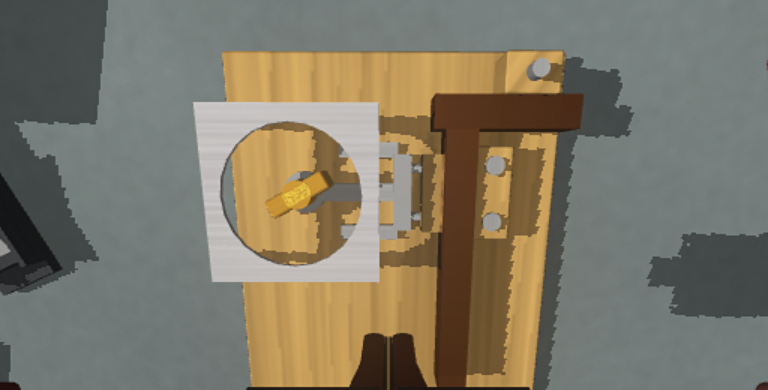

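View pics/it.png

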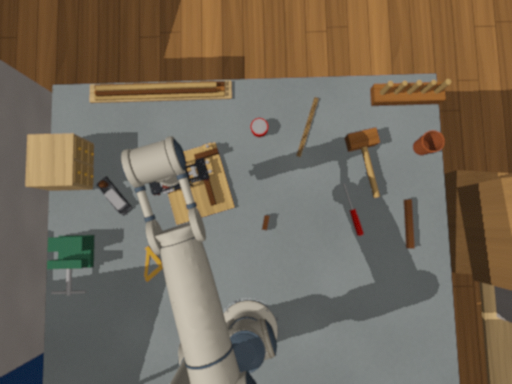

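The wing is at 1.05–1.07 rad, which puts the grip at about 8–9 N. The rail is flush on the fence and straight, the bystanders are unmoved, and the arm is clear. Handing in.

```bash
python3 - <<'E'
from bench import *
hold(.2);print(job_done(),state()["time"])
E
```

```text
the job is handed in; nothing more can be done
the job is handed in; nothing more can be done
```

The rail is clamped in the channel and I handed the job in at about 37 s of the 61 s. The hand-in gave no verdict.

**What I did**
- **Placing the rail:** I took the rail nearest the base, gripped it 45 mm off centre so the fingers would clear the guard, and laid it in the channel. I pushed it to the cross rail until I felt about 7 N of contact, which came at rail x of about -10 mm, and released it.
- **Turning the knob:** Open fingers are too wide for the 84 mm opening, so I went in with them closed and pushed the wing round its axis. Torque stayed near 0.24–0.26 N m with the jaw free. It began to rise when the rail met the fence at about 0.85 rad, and I stopped at about 0.38 N m and 1.05 rad. I then backed off to zero force and lifted clear.

**Last checks**
- **Rail:** It lies flat and parallel, flush between fence and jaw, with its centre line at y of about 0. Its end may have crept back up to about 0.7 mm while clamping, within the 4 mm allowed.
- **Grip:** I estimate 7.5–9 N from torque and angle. I could not measure the force directly. The wing angle was 1.05 rad by contact and 1.07 rad in the image. My contact reading fell by about 0.05 rad as I unloaded, which I put down to finger flex, because the image did not show the knob turning back.
- **Guard:** Force readings while going in and out of the opening stayed under 1 N. During the turn I could not separate guard force from knob force, but the readings showed no sign of touching it.
- **Bystanders:** In before-and-after top views, the mallet, screwdriver and offcut are within about 2 pixels of where they started. The tin, strip and plane look unmoved by eye. I did not check the template separately.

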